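Hold the lens case's lid half open

TASK

A microscope objective lens (the stepped steel barrel) has been left standing in front of one of the two storage cases on the bench. Lift the lid of the case it stands in front of, using the fingers, and finish while still holding that lid open at 50 degrees (within 5) from shut, so that a colleague can put the lens away; the lid falls shut if let go. Leave the other case shut and do not shift the lens or the other things on the bench.

Things in the scene. Friction and masses are not known exactly. Their poses are not given: they have to be found in the camera images.
- case_a: storage case on the robot's left (y > 0), fixed to the bench, empty, like its twin: white metal box 160 deep (its x) x 180 wide (its y) x 80 mm high, 6 mm walls, with a hinged grey lid on top. Origin: centre of its underside. Its front (handle side) faces its own -x, roughly towards the robot; the lid hinges along its rear (+x) rim.
- case_b: storage case on the robot's right (y < 0), fixed to the bench, empty, like its twin: white metal box 160 deep (its x) x 180 wide (its y) x 80 mm high, 6 mm walls, with a hinged grey lid on top. Origin: centre of its underside. Its front (handle side) faces its own -x, roughly towards the robot; the lid hinges along its rear (+x) rim.
- lid_a (a joint): opening angle of case_a's lid, rad: 0 shut and level (the start), growing as the front edge goes up and back; stops at 1.35. Grey plate 160 x 180 x 8 mm, 0.2 to 0.42 kg, with a closing spring (0.12 Nm shut, 0.22 Nm at 50 degrees): falls shut from any angle when let go; 1.5 to 4 N at the handle lifts it.
- lid_b (a joint): opening angle of case_b's lid, rad: 0 shut and level (the start), growing as the front edge goes up and back; stops at 1.35. Grey plate 160 x 180 x 8 mm, 0.2 to 0.42 kg, with a closing spring (0.12 Nm shut, 0.22 Nm at 50 degrees): falls shut from any angle when let go; 1.5 to 4 N at the handle lifts it.
- lid_a_handle (a point): centre of the lid's steel handle bar: round, 10 mm thick, 100 mm long along the case's y, 35 mm above the lid's top face on two 8 mm posts 46 mm either side of its middle, 6 mm back from the lid's front edge. Shut: 123.5 mm above the bench, 74 mm in front of case_a's centre. It swings with the lid, 154 mm along the lid from the hinge axis and 43 mm above the lid's underside.
- lid_b_handle (a point): centre of the lid's steel handle bar: round, 10 mm thick, 100 mm long along the case's y, 35 mm above the lid's top face on two 8 mm posts 46 mm either side of its middle, 6 mm back from the lid's front edge. Shut: 123.5 mm above the bench, 74 mm in front of case_b's centre. It swings with the lid, 154 mm along the lid from the hinge axis and 43 mm above the lid's underside.
- lid_a_hinge (a point): middle of the hinge axis of the lid of case_a, 80.5 mm above the bench, 80 mm behind the case's centre; the axis is the case's y.
- lid_b_hinge (a point): middle of the hinge axis of the lid of case_b, 80.5 mm above the bench, 80 mm behind the case's centre; the axis is the case's y.
- case_a_front (a point): point on the bench 110 mm in front of the middle of case_a's front face; the lens or the puck stands within 50 mm of it.
- case_b_front (a point): point on the bench 110 mm in front of the middle of case_b's front face; the lens or the puck stands within 50 mm of it.
- lens: microscope objective lens, loose: stepped steel barrel with a dark band, 36 mm diameter, 52 mm tall, tapering to the top, 0.14 kg, standing upright on the bench in front of one of the cases. Origin: centre of its underside. Not to be moved.
- puck: mounted metal sample, loose: flat black disc 50 mm diameter, 18 mm tall with a small square of steel in its top, 0.08 kg, in front of the other case. Origin: centre of its underside. Not to be moved.
- bottle: closed amber glass jar, loose: 54 mm diameter, 110 mm tall, standing to the left of the cases. Origin: centre of its underside. Not to be moved.
- driver: screwdriver, loose, 150 mm long, lying on the bench to the right of the cases. Origin: under its middle. Not to be moved.

How it is judged (in metres and radians):
At the end, for the whole second after the job is handed in: The lid of the case that the lens stands in front of is open at 45 to 55 degrees (0.785 to 0.96 rad) and still, carried by the fingers (contact over 0.5 N) and by no loose thing; the other lid is shut (under 0.05 rad); lens, puck, jar and screwdriver are within 20 mm of where they stood (((horizontal distance between lens and case_a_front below 0.1 m and value of joint lid_a between 0.785 and 0.96 rad and velocity of joint lid_a between -0.05 and 0.05 rad/s and contact force between the fingers and lid_a above 0.5 N and contact force between each of lens, puck, bottle, driver and lid_a below 0.1 N and value of joint lid_b below 0.05 rad) or (horizontal distance between lens and case_b_front below 0.1 m and value of joint lid_b between 0.785 and 0.96 rad and velocity of joint lid_b between -0.05 and 0.05 rad/s and contact force between the fingers and lid_b above 0.5 N and contact force between each of lens, puck, bottle, driver and lid_b below 0.1 N and value of joint lid_a below 0.05 rad)) and distance of each of lens, puck, bottle, driver from where it was at the start of the episode below 0.02 m); the arm keeps its last pose, push and grip.
It fails at once if the lid of the other case is opened (over 0.1 rad) ((horizontal distance between lens and case_a_front below 0.1 m and value of joint lid_b above 0.1 rad) or (horizontal distance between lens and case_b_front below 0.1 m and value of joint lid_a above 0.1 rad)).
It fails at once if the lens, the sample, the jar or the screwdriver is shifted by more than 20 mm (distance of any of lens, puck, bottle, driver from where it was at the start of the episode above 0.02 m).
It also fails if it takes over 32 s, if anything falls off the work surface, if the arm or the gripper's body presses on something with over 40 N, if the wrist force passes 120 N, or if a joint passes its speed limit or range.

ROBOT

A 6-joint arm with a two-finger parallel gripper is mounted at the origin on the work surface. World frame = base frame: x ahead of the robot, y to its left, z up, the work surface at z = 0. Lengths are in mm, angles in degrees, forces in N, time in s.
With the tool pointing down it reaches from about 300 to 850 mm from the base axis. Payload 4.2 kg.
Tool frame: the origin (TCP) lies at the very end of the fingers, on their centre line; the grasp point (between the pads) lies 19 mm behind it (hold_point_z is the z of the grasp point in the tool frame, in mm); z points along the fingers, y is the direction in which the jaws open and shut (so a half turn about z gives the same grasp; the last joint's range is limited). The gripper opens to 91 mm and grips with 3 to 60 N. Pads are 32 mm wide; open, the fingers measure 118 mm over their backs; the gripper's body (76 mm by 178 mm) begins 60 mm behind the grasp point.
Start: joints at [63.713, 18.312, 89.639, -0, 72.044, -1.146], TCP at [244.295, 520.541, 213.976] pointing down, gripper open.
Joint ranges: [-177.97, 177.97], [-48.28, 115.42], [12.27, 149.76], [-77.06, 257.06], [2.81, 150.46], [-146.56, 146.56]. Speed limits (degrees/s): [147.25, 147.25, 180, 180, 180, 180].

INTERFACE

Orientations are given as [roll, pitch, yaw] about the fixed x, y, z axes, in that order (R = Rz(yaw) Ry(pitch) Rx(roll)).
In Python, from workcell import state, grab_frame, job_done, hold_point_z gives the robot as it stands. The module is installed in compiled form; this text tells all that it offers.
- The arm moves only by the shell command python3 -m creep 'ROWS' [FORCE]. ROWS is JSON, a list of rows, each a list of 7 numbers: the closure, from 0 (fully open) to 1 (shut), then the shift along the tool's x, y, z in mm, then the turn, a rotation vector about the tool's x, y, z in degrees. A call has 1 to 5 rows; each row shifts and turns the commanded pose from where the row before left it, along the tool's axes as they then stand; what a row does not reach is not made up. A row lasts 1/8 s, in which the tool goes at most 62.5 mm and 10.7 degrees, less where a joint would pass 70% of its speed; a pose out of reach is approached as far as the arm can. A call is refused whole if a number of a shift passes 62.5 or a number of a turn 10.7, either way. A call with a gripper value outside its range is refused whole. The fingers move at their own pace and stop on an object; FORCE is the grip in N (left out, the last holds). Time passes only in rows, so rows that do not move let the fingers close. It gives the time, the measured TCP pose, the force and the opening at its end, in the units of the state.
- state(): the state, without advancing time (a new reading comes with each control period).
- grab_frame(name): name is "scene" or "top"; returns a dict with "frame" (384x512x3 uint8, red, green, blue), "fx", "fy", "cx", "cy" (pixels), "view" (4x4, takes a point from world to camera coordinates). Camera axes: x right, y down, z forward; pixel columns grow to the right and rows downward; lengths in mm; the calibration is good to about 2 mm. A picture is of the moment at which its call begins. There is no depth.
- job_done(): hands the job in, once; it reports no verdict.
The state is a dict: "time_s": time; "qpos": joint angles; "qvel": joint speeds; "effort": joint torques, N m; "ee_pos": TCP position; "ee_rot": TCP orientation; "force": force on the tool from outside, world axes, zero at the start; "torque": the same for the moment, N m; "gripper_width": finger opening in mm.
Only numpy, scipy, OpenCV 4.12 (cv2) and the standard library are available. Lean on these libraries where they do the work, as an engineer would, in place of code of your own. Each camera call takes 0.05 s, during which the arm holds its last target.

## Working session

There is one attempt and no reset: what is moved stays moved. The work goes in short steps, Python scripts to look and compute and a shell command to move; the robot and the scene stay as the last step left them, time stands still between calls to the robot, and variables do not carry over. Pictures are saved under pics/ and viewed, and the job is handed in when it is done.

```bash
mkdir -p pics; python3 - <<'E'
from workcell import state, grab_frame, hold_point_z
import cv2,numpy as np,pickle
print(hold_point_z if not callable(hold_point_z) else hold_point_z(), state())
for n in("scene","top"):
    f=grab_frame(n); pickle.dump(f,open(n+".pkl","wb"))
    cv2.imwrite(f"pics/{n}0.png",f["frame"][:,:,::-1]); print(n,f["fx"],f["fy"],f["cx"],f["cy"],np.round(f["view"],3).tolist())
E
```

```text
-18.8 {'time_s': 0.0, 'qpos': array([ 6.37111262e+01,  1.83490757e+01,  8.97066816e+01, -9.60750135e-04,
        7.20442618e+01, -1.14559445e+00]), 'qvel': array([ 0.06630882,  0.02386456,  0.05695534, -0.00876617, -0.01611383,
       -0.03423904]), 'effort': array([ 1.48904346e-03, -4.12444568e+01, -2.31972331e+01,  7.28713442e-02,
        4.57516161e-02, -1.59678284e-04]), 'ee_pos': array([244.08120178, 520.05562963, 213.14413943]), 'ee_rot': array([-1.79899983e+02, -1.08643148e-03,  1.54857017e+02]), 'force': array([ 0.6198118 , -0.12696595, -0.37922003]), 'torque': array([-0.00763535,  0.02381209, -0.04422573]), 'gripper_width': 90.87056035431934}
scene 451.7821758491916 451.7821758491916 260.9904327865664 195.66339811595074 [[-0.819, 0.574, -0.0, 436.064], [0.436, 0.623, -0.65, -161.955], [-0.373, -0.532, -0.76, 1784.646], [0.0, 0.0, 0.0, 1.0]]
top 496.7800688319462 496.7800688319462 254.03807962937188 190.59348435747694 [[0.01, -1.0, -0.003, 1.006], [-0.986, -0.009, -0.168, 563.953], [0.168, 0.005, -0.986, 1534.238], [0.0, 0.0, 0.0, 1.0]]
```

View pics/scene0.png

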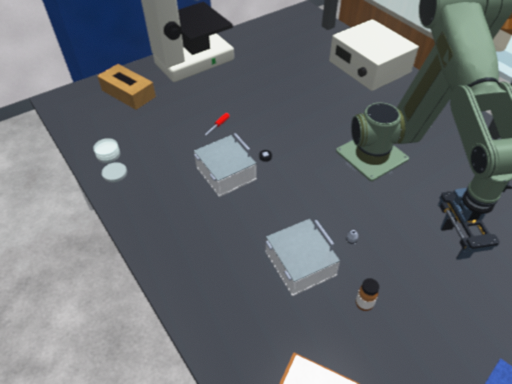

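View pics/top0.png

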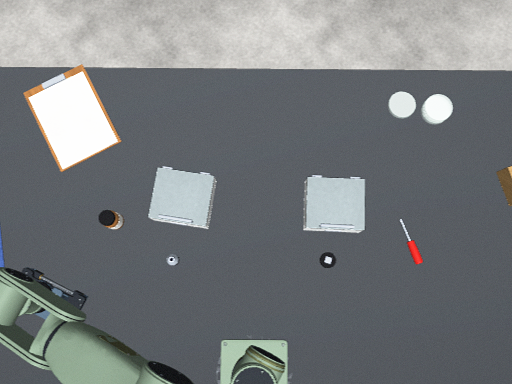

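The lens is the small stepped barrel at top-view (172,260), in front of case_a (lid around (183,197)). The puck is at (328,260), in front of case_b. The jar is at (110,219). I'll zoom in on case_a in both views.

```bash
cat > h.py <<'E'
import numpy as np,pickle
def ray(f,u,v):
    V=np.array(f["view"]);R=V[:3,:3];c=-R.T@V[:3,3]
    d=R.T@np.array([(u-f["cx"])/f["fx"],(v-f["cy"])/f["fy"],1]);return c,d
def onz(f,u,v,z):
    c,d=ray(f,u,v);return c+d*(z-c[2])/d[2]
def proj(f,p):
    V=np.array(f["view"]);q=V[:3,:3]@p+V[:3,3];return f["fx"]*q[0]/q[2]+f["cx"],f["fy"]*q[1]/q[2]+f["cy"]
E
python3 - <<'E'
import cv2,pickle
f=pickle.load(open("top.pkl","rb"))["frame"];c=f[155:275,95:225]
a=cv2.resize(c,None,fx=6,fy=5,interpolation=cv2.INTER_CUBIC)[:,:,::-1];cv2.imwrite("pics/ztop.png",cv2.resize(c,None,fx=5,fy=5,interpolation=cv2.INTER_CUBIC)[:,:,::-1])
f=pickle.load(open("scene.pkl","rb"))["frame"];c=f[205:315,255:395]
cv2.imwrite("pics/zscene.png",cv2.resize(c,None,fx=5,fy=5,interpolation=cv2.INTER_CUBIC)[:,:,::-1])
E
```

```text
(no output)
```

View pics/ztop.png

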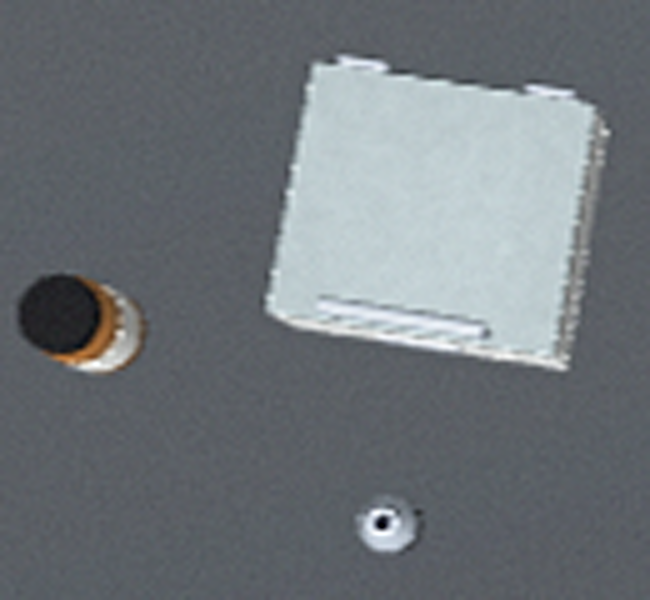

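View pics/zscene.png

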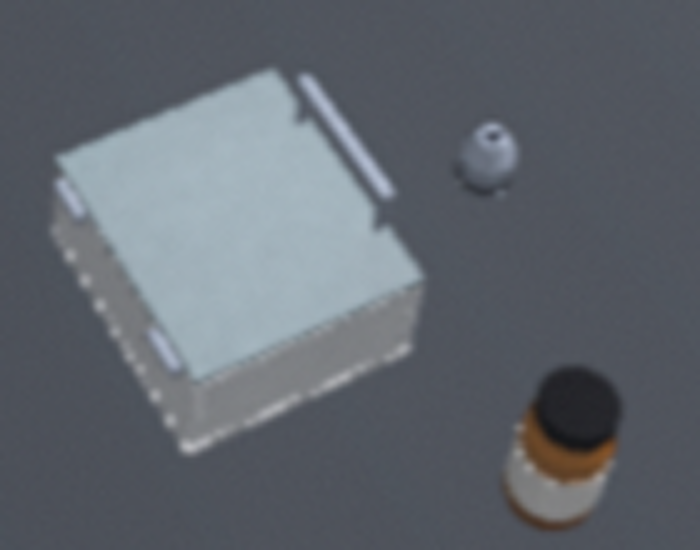

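Zoomed views: the bar runs from (158.6,215.6) to (193,221) in the top image and from (315.6,220.4) to (333.2,243.8) in the scene image. I'll cast rays from these points and cross-check the result against the lid corners.

```bash
python3 - <<'E'
from h import *
T=pickle.load(open("top.pkl","rb"));S=pickle.load(open("scene.pkl","rb"))
t=lambda x,y:(x/5+95-.4,y/5+155-.4); s=lambda x,y:(x/5+255-.4,y/5+205-.4)
P=lambda n,p:print(n,np.round(p,1))
a=onz(T,*t(318,303),123.5);b=onz(T,*t(490,329),123.5)
for n,l,r in(("top",a,b),("scene",onz(S,*s(393,196),123.5),onz(S,*s(303,77),123.5))):
    d=l-r;P(n+" handle L,R,mid",np.r_[l,r,(l+r)/2]);print("len",np.linalg.norm(d),"yaw",np.degrees(np.arctan2(-d[0],d[1])))
def tri(p,q):
    c1,d1=ray(T,*p);c2,d2=ray(S,*q);k=np.linalg.lstsq(np.c_[d1,-d2],c2-c1,rcond=None)[0];x=c1+k[0]*d1;y=c2+k[1]*d2;return np.r_[(x+y)/2,np.linalg.norm(x-y)]
P("tri mid",tri(t(404,316),s(348,136.5)))
for n,f,cs in(("top",T,[t(312,64),t(598,104),t(566,354),t(268,310)]),("scene",S,[s(193,380),s(57,158),s(277,68),s(425,276)])):
    C=np.array([onz(f,*c,88.5) for c in cs]);P(n+" corners RL RR FR FL\n",C[:,:2]);P("centre",C.mean(0))
    P("sides",[np.linalg.norm(C[i]-C[(i+1)%4]) for i in range(4)])
    fw=(C[0]+C[1]-C[2]-C[3])/2;l=(C[0]+C[3]-C[1]-C[2])/2;print("yaw",np.degrees(np.arctan2(fw[1],fw[0])),np.degrees(np.arctan2(-l[0],l[1])))
P("lens top",onz(T,*t(384,522),52));P("lens scene",onz(S,*s(491,135),52))
P("jar top",onz(T,*t(60,314),110));P("jar sc",onz(S,*s(577,405),110))
E
```

```text
top handle L,R,mid [473.2 293.5 123.5 458.5 189.6 123.5 465.9 241.5 123.5]
len 104.95947663707585 yaw -8.0422535418966
scene handle L,R,mid [471.2 291.6 123.5 458.1 190.8 123.5 464.7 241.2 123.5]
len 101.69745605418585 yaw -7.377357643089347
tri mid [465.4 241.9 123.7   1.3]
top corners RL RR FR FL
 [[627.7 310.6]
 [603.8 131. ]
 [447.4 147. ]
 [472.7 331. ]]
centre [537.9 229.9  88.5]
sides [181.1 157.3 185.8 156.3]
yaw -6.665159534015286 -7.698930728751115
scene corners RL RR FR FL
 [[632.8 307.2]
 [606.  132.7]
 [447.6 156.4]
 [474.5 331.2]]
centre [540.2 231.9  88.5]
sides [176.5 160.2 176.8 160.1]
yaw -8.574455326982225 -8.724313139776383
lens top [345.3 260.9  52. ]
lens scene [347.6 259.6  52. ]
jar top [466.6 452.4 110. ]
jar sc [472.4 454.2 110. ]
```

The measurements agree. The bar's mid-point is (465,241.5,123.5), the case yaw is about -8° and the two-view height is 123.7 mm. The lens is about 114 mm in front of the case_a face, so case_a is the one to open. First I turn the tool so the jaws open along the case's x (tool yaw 82).

```bash
python3 -m creep '[[0,0,0,0,0,0,10.4],[0,0,0,0,0,0,10.4],[0,0,0,0,0,0,10.4],[0,0,0,0,0,0,10.4],[0,0,0,0,0,0,10.4]]' 25; python3 -m creep '[[0,0,0,0,0,0,10.4],[0,0,0,0,0,0,10.4],[0,0,0,0,0,0,0]]'
```

```text
time_s: 0.72
ee_pos: [244.1, 520.3, 213.5]
ee_rot: [-180.0, 0.0, 102.5]
force: [-0.4, 0.2, 0.7]
gripper_width: 91.2
time_s: 1.1
ee_pos: [244.2, 520.3, 213.5]
ee_rot: [-180.0, 0.1, 82.2]
force: [0.3, 0.9, -0.4]
gripper_width: 91.2
```

```bash
python3 -m creep '[[0,-35,37,0,0,0,0],[0,-35,37,0,0,0,0],[0,-35,37,0,0,0,0],[0,-35,37,0,0,0,0],[0,-35,37,0,0,0,0]]'; python3 -m creep '[[0,-35,37,0,0,0,0],[0,-35,36,0,0,0,0],[0,0,0,0,0,0,0]]'
```

```text
time_s: 1.72
ee_pos: [404.1, 320.3, 213.9]
ee_rot: [180.0, -0.0, 82.3]
force: [-0.2, 0.0, -0.6]
gripper_width: 91.3
time_s: 2.1
ee_pos: [467.5, 239.9, 213.7]
ee_rot: [180.0, 0.0, 82.0]
force: [-0.4, 1.0, -0.0]
gripper_width: 91.2
```

```bash
python3 -m creep '[[0,1,-2,25,0,0,0],[0,0,0,30,0,0,0],[0,0,0,0,0,0,0]]'; python3 - <<'E'
from workcell import grab_frame
import cv2
c=[]
f=grab_frame("top")["frame"][140:290,80:260];g=grab_frame("scene")["frame"][170:320,240:420]
import numpy as np
cv2.imwrite("pics/m1.png",cv2.resize(np.hstack([f,g]),(800,336),interpolation=cv2.INTER_CUBIC)[:,:,::-1])
E
```

```text
time_s: 2.48
ee_pos: [461.9, 243.5, 157.0]
ee_rot: [-179.7, 0.2, 82.2]
force: [-0.2, 1.0, 0.2]
gripper_width: 91.5
```

View pics/m1.png

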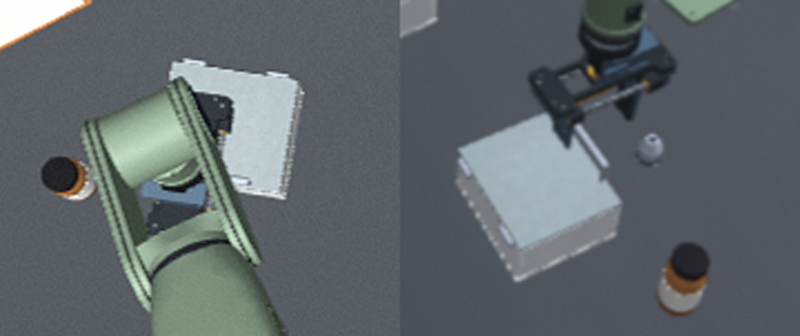

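The right half of the picture shows the open fingers straddling the bar, with the rear finger over the lid and the front one beyond it. The lens and jar are clear. I'll continue down.

```bash
python3 -m creep '[[0,0,0,25,0,0,0],[0,0,0,24,0,0,0],[0,0,0,0,0,0,0],[0,0,0,0,0,0,0]]'
```

```text
time_s: 3.08
ee_pos: [465.1, 244.2, 111.6]
ee_rot: [179.9, -0.1, 82.1]
force: [0.7, 0.1, 1.6]
gripper_width: 91.2
```

```bash
python3 -m creep '[[0,-2,0,4,0,0,0],[0,0,0,0,0,0,0],[0.5,0,0,0,0,0,0],[0.7,0,0,0,0,0,0],[0.8,0,0,0,0,0,0]]' 25;python3 -m creep '[[1,0,0,0,0,0,0],[1,0,0,0,0,0,0],[1,0,0,0,0,0,0],[1,0,0,0,0,0,0],[1,0,0,0,0,0,0]]' 25
```

```text
time_s: 3.7
ee_pos: [463.9, 241.5, 106.0]
ee_rot: [180.0, -0.0, 82.1]
force: [0.3, 0.8, -0.1]
gripper_width: 64.0
time_s: 4.32
ee_pos: [464.5, 241.5, 106.0]
ee_rot: [179.9, -0.0, 82.1]
force: [10.3, -3.4, -3.6]
gripper_width: 14.1
```

```bash
python3 -m creep '[[1,0,0,0,0,0,0],[1,0,0,0,0,0,0],[1,0,0,0,0,0,0],[1,0,0,0,0,0,0]]' 25
```

```text
time_s: 4.82
ee_pos: [466.8, 241.2, 106.2]
ee_rot: [179.7, -0.0, 82.1]
force: [7.3, -2.5, -3.6]
gripper_width: 9.2
```

The bar is gripped: opening 9.2 mm and the arm has been pulled +2 mm in x, so the bar sits about there. Now I lift along the arc in 2.5° rows, adding the 2 mm first.

```bash
python3 -m creep '[[1,0,2,0,0,0,0],[1,0,2,-6.7,0,0,0],[1,0,2.3,-6.6,0,0,0],[1,0,2.6,-6.5,0,0,0],[1,0,2.9,-6.3,0,0,0]]' 25; python3 -m creep '[[1,0,3.2,-6.2,0,0,0],[1,0,3.4,-6.1,0,0,0],[1,0,0,0,0,0,0],[1,0,0,0,0,0,0]]'; python3 - <<'E'
from workcell import grab_frame
import cv2
g=grab_frame("scene")["frame"][150:320,240:440]
cv2.imwrite("pics/m2.png",cv2.resize(g,(700,595),interpolation=cv2.INTER_CUBIC)[:,:,::-1])
E
```

```text
time_s: 5.45
ee_pos: [476.0, 239.8, 132.2]
ee_rot: [180.0, 0.0, 82.1]
force: [5.7, -0.7, -7.2]
gripper_width: 9.2
time_s: 5.95
ee_pos: [482.0, 238.9, 144.2]
ee_rot: [-180.0, 0.0, 82.1]
force: [4.6, -1.1, -7.2]
gripper_width: 9.3
```

View pics/m2.png

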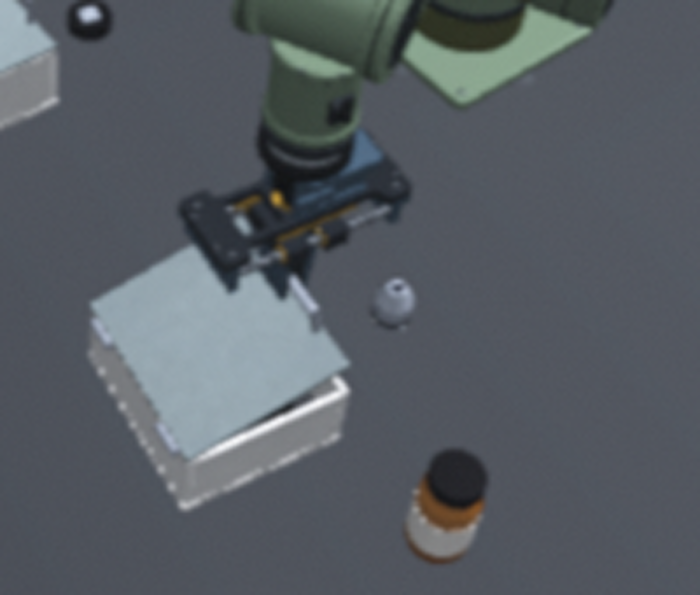

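The lid is opening: a dark gap shows under its front edge, the fingers hold the bar, and the lens and jar are untouched. The measured rise of 38 mm gives about 15°. I'll continue to 50°.

```bash
python3 -m creep '[[1,0,3.7,-5.9,0,0,0],[1,0,3.9,-5.8,0,0,0],[1,0,4.2,-5.6,0,0,0],[1,0,4.4,-5.4,0,0,0],[1,0,4.6,-5.2,0,0,0]]'; python3 -m creep '[[1,0,4.9,-4.9,0,0,0],[1,0,5.1,-4.8,0,0,0],[1,0,5.3,-4.6,0,0,0],[1,0,0,0,0,0,0],[1,0,0,0,0,0,0]]'
```

```text
time_s: 6.62
ee_pos: [501.7, 236.0, 172.6]
ee_rot: [-179.9, 0.0, 82.1]
force: [-2.2, 0.0, -3.6]
gripper_width: 9.3
time_s: 7.25
ee_pos: [516.3, 233.9, 187.6]
ee_rot: [-179.8, 0.0, 82.1]
force: [-6.1, -0.1, 2.3]
gripper_width: 9.2
```

```bash
python3 -m creep '[[1,0,5.5,-4.3,0,0,0],[1,0,5.7,-4.0,0,0,0],[1,0,5.8,-3.8,0,0,0],[1,0,6,-3.6,0,0,0],[1,0,6.2,-3.2,0,0,0]]'; python3 -m creep '[[1,0,6.2,-3.1,0,0,0],[1,0,0,0,0,0,0],[1,0,0,0,0,0,0],[1,0,0,0,0,0,0]]'; python3 - <<'E'
from workcell import grab_frame
import cv2,pickle
for n in("scene","top"): 
    f=grab_frame(n);pickle.dump(f,open(n+"3.pkl","wb"))
    g=f["frame"][120:320,240:440] if n=="scene" else f["frame"][130:290,80:260]
    cv2.imwrite(f"pics/{n}3.png",cv2.resize(g,None,fx=3,fy=3,interpolation=cv2.INTER_CUBIC)[:,:,::-1])
E
```

```text
time_s: 7.88
ee_pos: [545.1, 229.7, 207.5]
ee_rot: [-179.8, 0.0, 82.1]
force: [-8.0, -2.2, 7.9]
gripper_width: 8.8
time_s: 8.38
ee_pos: [552.1, 228.7, 210.7]
ee_rot: [-180.0, 0.0, 82.1]
force: [-6.8, -1.8, 5.9]
gripper_width: 9.6
```

View pics/scene3.png

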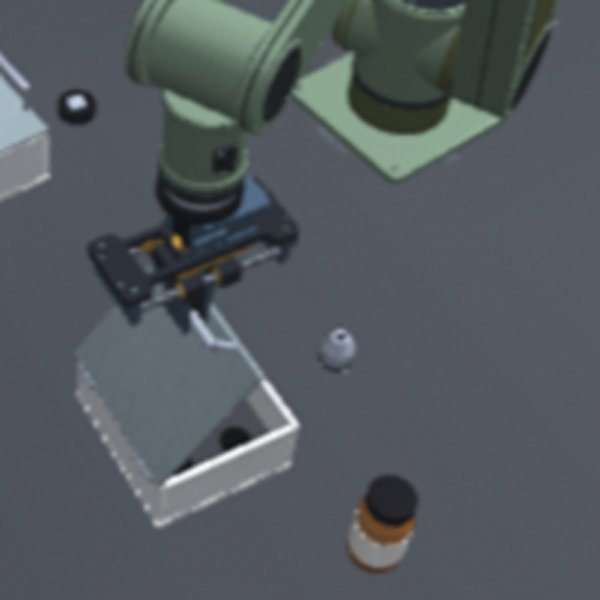

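View pics/top3.png

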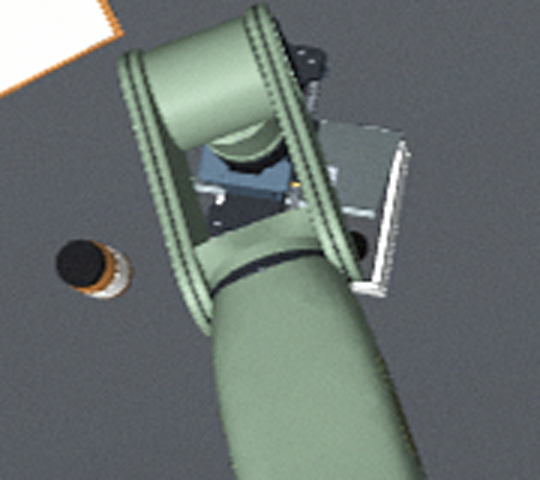

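The lid is open with the fingers on the bar, and the lens, jar and puck are in place. The lid's front-left corner is at scene zoom (264,380). I'll check the angle independently by intersecting that ray with the case's left side plane.

```bash
python3 - <<'E'
from h import *
from workcell import state
S=pickle.load(open("scene3.pkl","rb"));T=pickle.load(open("top3.pkl","rb"))
y=np.radians(-8);X=np.array([np.cos(y),np.sin(y),0]);Y=np.array([-np.sin(y),np.cos(y),0])
c0=np.array([539.5,230.8,0]);H=c0+80*X+[0,0,80.5]
for lab,f,(u,v),yy in(("scene FL",S,(264/3+240-.3,380/3+120-.3),90),("top FR(lid edge)",T,(372/3+80-.3,212/3+130-.3),-90)):
    c,d=ray(f,u,v);k=((H+yy*Y-c)@Y)/(d@Y);p=c+k*d-H
    print(lab,"fwd",-p@X,"up",p[2],"r",np.hypot(p@X,p[2]),"ang",np.degrees(np.arctan2(p[2],-p@X)),"(top corner offset 2.9)")
for a in(45,50,55):
    a=np.radians(a);u=-np.cos(a)*X+[0,0,np.sin(a)]
    n=np.sin(a)*X+np.array([0,0,np.cos(a)])
    print([np.round(proj(S,H+90*Y+160*u+h*n),1) for h in(0,8)],[np.round(proj(T,H-90*Y+160*u+h*n),1) for h in(0,8)])
p=state()["ee_pos"]+[0,0,18.8]-H;print("kin",np.degrees(np.arctan2(p[2],-p@X))-15.6,np.hypot(p@X,p[2]))
E
```

```text
scene FL fwd 101.69443281175562 up 117.46343484988347 r 155.368646102222 ang 49.1154940320379 (top corner offset 2.9)
top FR(lid edge) fwd 105.28960197202451 up 161.60483653504434 r 192.87826076296352 ang 56.91474824257097 (top corner offset 2.9)
[array([331. , 245.7]), array([329.5, 245.3])] [array([205. , 205.5]), array([205.1, 203.3])]
[array([328.3, 245.2]), array([326.6, 245. ])] [array([205.2, 201.6]), array([205.4, 199.2])]
[array([325.2, 245. ]), array([323.4, 244.9])] [array([205.6, 197.3]), array([205.8, 194.8])]
kin 50.091616968136144 163.46012273617293
```

The checks agree on about 50°. Kinematics gives 50.1°. The scene corner is at (327.7,246.4) against (328.3,245.2) predicted for 50°, and the top edge row is 200.4 against 199–202 predicted. The raw ray radius for the top corner came out wrong (193 mm), because that ray is nearly parallel to the side plane. Next I check that the lid is still.

```bash
python3 -m creep '[[1,0,0,0,0,0,0],[1,0,0,0,0,0,0],[1,0,0,0,0,0,0],[1,0,0,0,0,0,0],[1,0,0,0,0,0,0]]';python3 -m creep '[[1,0,0,0,0,0,0],[1,0,0,0,0,0,0],[1,0,0,0,0,0,0],[1,0,0,0,0,0,0],[1,0,0,0,0,0,0]]'; python3 - <<'E'
from workcell import grab_frame
import cv2,pickle,numpy as np
f=grab_frame("scene")["frame"];o=pickle.load(open("scene.pkl","rb"))["frame"];p=pickle.load(open("scene3.pkl","rb"))["frame"]
d=lambda a,b,r:round(float(np.abs(a[r].astype(int)-b[r]).mean()),1)
for n,r in dict(lens=np.s_[225:246,344:362],jar=np.s_[275:312,353:382],puck=np.s_[147:163,257:274],driver=np.s_[110:138,202:232],case_b=np.s_[132:195,190:256]).items(): print(n,d(f,o,r))
print("lid a since last",d(f,p,np.s_[215:300,262:345]))
E
```

```text
time_s: 9.1
ee_pos: [552.0, 228.7, 210.7]
ee_rot: [-180.0, 0.0, 82.1]
force: [-5.7, -1.6, 7.2]
gripper_width: 9.2
time_s: 9.72
ee_pos: [552.1, 228.7, 210.7]
ee_rot: [-180.0, 0.0, 82.1]
force: [-6.9, -1.8, 6.6]
gripper_width: 9.4
lens 2.3
jar 2.5
puck 2.6
driver 3.0
case_b 4.0
lid a since last 0.8
```

```bash
python3 - <<'E'
from workcell import grab_frame
import cv2,pickle,numpy as np
f=grab_frame("scene")["frame"];o=pickle.load(open("scene.pkl","rb"))["frame"]
r=np.s_[100:200,185:280]
print([round(float(np.abs(f[q].astype(int)-o[q]).mean()),1) for q in (np.s_[200:240,100:160],np.s_[80:105,100:155])])
g=lambda a:cv2.cvtColor(a,cv2.COLOR_RGB2GRAY).astype(np.float32)
for n,q in dict(lens=np.s_[222:250,340:366],jar=np.s_[272:315,350:385],puck=np.s_[144:166,254:277],driver=np.s_[108:140,200:234],case_b=np.s_[128:200,185:260],).items(): print(n,cv2.phaseCorrelate(g(o[q]).copy(),g(f[q]).copy()))
cv2.imwrite("pics/b.png",cv2.resize(np.hstack([o[r],f[r]]),None,fx=4,fy=4)[:,:,::-1])
E
```

```text
[2.9, 3.0]
lens ((0.43526362898921533, -0.0834758848496957), 0.9796456058820089)
jar ((-0.05655356580833981, 0.44683051030866494), 0.9760647726647648)
puck ((0.058491277951414844, -0.015836342014219795), 0.9920930063558949)
driver ((0.030951205838274376, -0.032747234398573966), 1.0229870747360919)
case_b ((0.5205417817834288, 0.02302922591902501), 0.9998695889225713)
```

View pics/b.png

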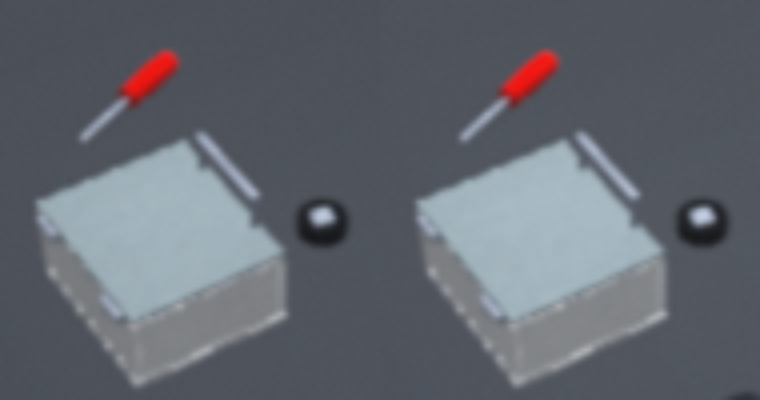

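Before (left) and after (right) are the same: case_b is shut, and the puck and screwdriver haven't moved. The remaining differences are a small brightness change that also shows on plain background. Handing in.

```bash
python3 -c "
from workcell import job_done
print(job_done())"
```

```text
the job is handed in; nothing more can be done
None
```

The lens stood in front of case_a, so I gripped that lid's handle bar between the fingers at 25 N and swung it up along its arc. I handed in at about 9.9 s, still holding it.

**Lid angle:** about 50°. Arm kinematics gave 50.1°, and the lid corners in both camera views matched the 50° prediction to within about 1.5 px.

**Stillness and grip:** the tool pose stayed within 0.1 mm over the last 1.25 s. The opening was about 9.3 mm on the 10 mm bar, with about 9–10 N on the tool.

**Other things on the bench:** case_b's lid is shut. The lens, jar, puck and screwdriver moved no more than about half a pixel (1–2 mm) between the first and last pictures.

**Checks that disagreed:**
- The ray-cast position of the lid's right corner from the top camera came out wrong (57°, radius 193 mm instead of 160). That ray runs nearly parallel to the plane I cast it onto, so I relied on the pixel comparison instead.
- The kinematic radius of the bar was 163 mm against 160 mm, which fits a few mm of measuring error or slip in the grip.

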